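# Take the hanging lemon basket down to the chopping board

### The job

The wire basket with the lemon hangs on the two upturned hooks of the counter stand, kept there by a swing arm with a red knob. Swing that keeper arm well aside to the left, lift the basket straight up off its hooks until the handle is past the hook tips, draw it away, and set it down gently and upright near the middle of the chopping board, lemon still in it. Leave the garlic on the board and the purple mug where they are, and do not tip the basket on the way.

Things in the scene. Friction and masses are not known exactly. Their poses are not given: they have to be found in the camera images.
- stand: Counter stand, fixed to the worktop during a run: dark wooden base 150 x 170 x 10 mm, two steel rods at y = +48 and -48 mm that rise at x = +75 mm behind and reach forward (toward -x) as deep hooks with upturned tips. Origin on the worktop under the seat of the hooks; x points away from the open (front) side of the hooks, y to the left, z up. The stand and the board may change sides.
- hook_seat (a point): Point 173 mm above the stand's origin, midway between the two hooks, where the basket handle's axis lies when hung. The upturned tips stand 20 to 28 mm in front of it (toward the stand's -x) at y = +48 and -48 mm and reach 39 mm above it, so the handle's axis must rise at least 46 mm to pass over them; lifted more than about 85 mm, the basket's rear wall would catch the hooks from below when it is drawn away. Between the hooks the space is open. Axes as the stand's.
- keeper (a joint): Keeper arm, turns about a vertical axis, 0 = pointing straight forward over the middle of the basket's handle (blocks lifting; it starts at 0 to 0.25 rad), grows as its knob swings to the stand's left (+y), stop at 1.6 rad. Stiff hinge (about 0.04 N m friction): it stays where it is left. The handle is free to be lifted from about 1.2 rad.
- keeper_pivot (a point): On the keeper's vertical axis, at the arm's height: 75 mm behind and 20 mm above the hook seat. Axes as the stand's.
- keeper_knob (a point): Red upright knob at the keeper's end, 12 mm in diameter, its top 10 mm above this point; the arm (8 mm thick) joins it 28 mm below this point; 75 mm from the pivot's axis. To be pinched from above or pushed sideways.
- basket: Dark wire basket, 100 mm (x) by 160 mm (y), walls 50 mm high, 3 mm thick, floor 4 mm; 0.25 to 0.45 kg. Origin at the centre of its underside, z up. A fixed upright handle spans it along y in the middle.
- basket_grip (a point): Middle of the basket's wooden handle bar: a round bar 14 mm thick along the basket's y, free length 130 mm, its axis 155 mm above the underside. Axes as the basket's. To be gripped here from above, between the hooks, with the fingers before and behind the bar.
- lemon_center (a point): Centre of the yellow lemon lying loose in the basket, 83 mm long, 58 mm thick.
- board: Wooden chopping board lying fixed on the worktop, 240 mm (x) by 340 mm (y), 19 mm thick. Origin at the centre of its underside, z up.
- board_top (a point): Centre of the board's top face, 19 mm above the worktop. Axes as the board's.
- garlic_center (a point): Centre of the garlic bulb standing loose near the far left corner of the board, 60 mm wide, 58 mm high. Not to be moved.
- mug_center (a point): Purple mug standing loose on the worktop at the far left: point about half-way up (48 mm), within 20 mm of its axis. Mug 86 mm wide, 125 mm with its handle. Not to be moved.

How it is judged:
On the way, in this order (a step that is already met when the one before it is completed fails the run):
1. the keeper arm is swung aside, at least 1 rad, with the basket still hanging (value of joint keeper above 1 rad and z of basket_grip in the frame of hook_seat below 0.03 m), for 0.2 s.
2. the basket's handle is lifted past the hook tips, at least 42 mm, before it is drawn away (z of basket_grip in the frame of hook_seat above 0.042 m and x of basket_grip in the frame of hook_seat above -0.06 m).
3. the basket stands on the board (contact force between basket and board above 1 N), for 0.2 s.
At the end, for the whole second after the job is handed in: The basket stands at rest and upright (within 0.08 rad) on the board, its centre within 70 mm across and 85 mm along the board of the board's middle, with the lemon in it; the garlic and the mug have not been moved by more than 25 mm (x of basket in the frame of board_top between -0.07 and 0.07 m and y of basket in the frame of board_top between -0.085 and 0.085 m and z of basket in the frame of board_top below 0.006 m and angle between basket's own z axis and vertical below 0.08 rad and linear speed of basket below 0.02 m/s and contact force between basket and board above 1 N and x of lemon_center in the frame of basket between -0.05 and 0.05 m and y of lemon_center in the frame of basket between -0.08 and 0.08 m and z of lemon_center in the frame of basket between 0.01 and 0.06 m); the robot touches nothing.
It fails at once if the garlic is moved more than 25 mm (distance of garlic_center from where it was at the start of the episode above 0.025 m).
It fails at once if the mug is moved more than 25 mm (distance of mug_center from where it was at the start of the episode above 0.025 m).
It fails at once if the basket is tipped more than 0.5 rad (angle between basket's own z axis and vertical above 0.5 rad).
It fails at once if the lemon leaves the basket (distance between lemon_center and basket above 0.12 m).
It fails at once if the basket is dropped or slammed on the board (over 60 N) (contact force between basket and board above 60 N).
It also fails if it takes over 58 s, if anything falls off the work surface, if the arm or the gripper's body presses on something with over 40 N, if the wrist force passes 120 N, or if a joint passes its speed limit or range.

### The arm

A 6-joint arm with a two-finger parallel gripper is mounted at the origin on a cart in front of the work surface, level with it; the furniture and walls round the work are solid. World frame = base frame: x ahead of the robot, y to its left, z up, the work surface at z = 0. Lengths are in m, angles in rad, forces in N, time in s.
With the tool pointing down it reaches from about 0.3 to 0.775 m from the base axis. Payload 14.6 kg.
Tool frame: the origin (TCP) lies at the very end of the fingers, on their centre line; the grasp point (between the pads) lies robot.tcp_to_grasp behind it (robot.tcp_to_grasp is the distance from the TCP to the grasp point, in m); z points along the fingers, y is the line along which they close (so a half turn about z gives the same grasp; the last joint's range is limited). The gripper opens to 85 mm and grips with 20 to 120 N. Pads are 22 mm wide; open, the fingers measure 114 mm over their backs; the gripper's body (76 mm by 85 mm) begins 54 mm behind the grasp point. The pads swing forward as they close: fully open they stand 13 mm farther back than shut.
Start: joints at [-1.221, 0.3, 1.521, -0, 1.321, -0.067], TCP at [0.223, -0.503, 0.231] pointing down, gripper open.
Joint ranges: [-3.03, 3.03], [-0.79, 2.21], [0.23, 2.52], [-1.04, 4.18], [0, 3.07], [-2.55, 2.55]. Speed limits (rad/s): [2.22, 2.22, 2.57, 3.14, 3.14, 3.14].

### API

Orientations are given as a unit quaternion [w, x, y, z].
In Python, from bench import robot, release, gripper_close, vision gives the robot as it stands. Calls block until the motion is done:
- robot.goto(position, orientation): joint-space move of the TCP to a pose.
- robot.servo_line(position, rotation=None, feed=0.15): straight line of the TCP; rotation=None keeps the orientation; feed is the mean speed in m/s.
- robot.goto_joints(angles): joint-space move.
- release() and gripper_close(f_grip=None): open the fingers fully, or close them until they stop; f_grip is the grip in N (None keeps the last).
- robot.dwell(seconds).
- robot.solve_ik(position, orientation): joint angles nearest the present ones, or None.
- robot.get_state(): the state.
- vision.camera(name): name is "scene" or "side" or "wrist"; returns a dict with "frame" (384x512x3 uint8, red, green, blue), "fx", "fy", "cx", "cy" (pixels), "camera_from_world" (4x4, takes a point from world to camera coordinates). Camera axes: x right, y up, looking along -z (the intrinsics and any distortion apply to the point x, -y, -z); pixel columns grow to the right and rows downward; lengths in m; the calibration is good to about 2 mm. The wrist camera is an equidistant fisheye: a pixel r from the principal point sees the ray r / f radians off the axis. A picture is of the moment at which its call begins. There is no depth.
A pose or a line that the arm cannot do raises robot.IKError and nothing moves.
- robot.close_job(): hands the job in; it is judged then, once.
The state is a dict: "time": time; "joint_positions": joint angles; "joint_velocities": joint speeds; "tau": joint torques, N m; "tcp_pos": TCP position; "ee_rot": TCP orientation; "contact_force": force on the tool from outside, world axes, zero at the start; "moment": the same for the moment, N m; "gripper_width": finger opening in m; "finger_force": force on a finger pad.
Only numpy, scipy, OpenCV 4.12 (cv2) and the standard library are available. Lean on these libraries where they do the work, as an engineer would, in place of code of your own. Each camera call takes 0.05 s, during which the arm holds its last target. There are 200 camera calls.

## Working session

There is one attempt and no reset: what is moved stays moved. The work goes in short steps, each a Python script; the robot and the scene stay as the last script left them, time stands still between calls to the robot, and variables do not carry over. Pictures are saved under pics/ and viewed, at most 10 in all, crops included, and the job is handed in when it is done.

```bash
mkdir -p pics
python3 - <<'E'
from bench import robot, vision
import cv2,numpy as np
ims=[]
for n in("scene","side"):
    c=vision.camera(n);np.savez(f"{n}.npz",**c);cv2.imwrite(f"pics/{n}0.png",c["frame"][:,:,::-1])
    print(n,c["fx"],c["fy"],c["cx"],c["cy"],np.linalg.inv(c["camera_from_world"]).round(3).tolist(),c.keys())
s=robot.get_state();print(s["time"],s["ee_rot"],s["gripper_width"],robot.tcp_to_grasp)
E
```

```text
scene 467.23745648921147 467.23745648921147 257.73534787951615 186.71422224014825 [[0.738, 0.327, -0.59, -0.384], [-0.674, 0.353, -0.649, -0.914], [-0.004, 0.877, 0.481, 0.915], [0.0, 0.0, 0.0, 1.0]] dict_keys(['frame', 'fx', 'fy', 'cx', 'cy', 'camera_from_world'])
side 369.16350754337924 369.16350754337924 253.56346892594266 186.75348264555535 [[0.999, 0.008, 0.037, 0.597], [0.029, 0.478, -0.878, -0.763], [-0.025, 0.879, 0.477, 0.667], [0.0, 0.0, 0.0, 1.0]] dict_keys(['frame', 'fx', 'fy', 'cx', 'cy', 'camera_from_world'])
0.1 [-4.84099018e-04  9.78364411e-01  2.06888471e-01 -7.39855064e-05] 0.08538336696529562 0.0187
```

View pics/scene0.png

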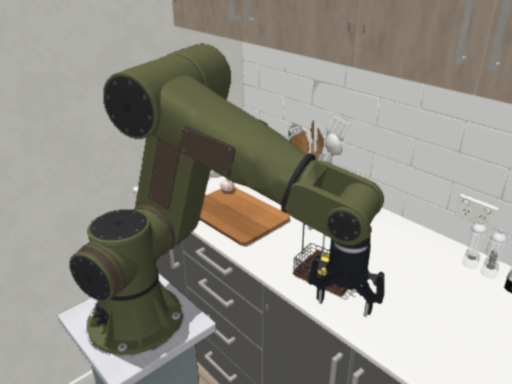

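View pics/side0.png

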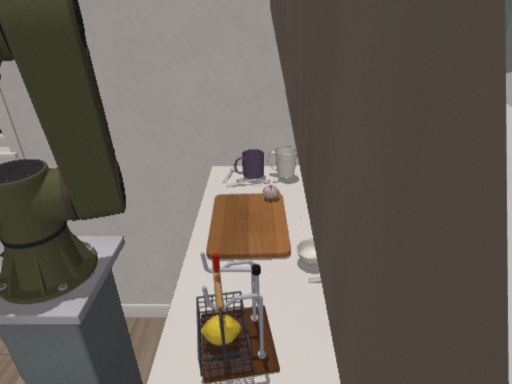

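```bash
cat > h.py <<'E'
import numpy as np,cv2
from bench import robot, release, gripper_close, vision
def down(yaw):
    # tool z down, tool y along world direction at angle yaw
    y=np.array([np.cos(yaw),np.sin(yaw),0]);z=np.array([0,0,-1.]);x=np.cross(y,z)
    from scipy.spatial.transform import Rotation as R
    q=R.from_matrix(np.c_[x,y,z]).as_quat();return [q[3],*q[:3]]
def proj(c,P):
    T=c["camera_from_world"];p=np.atleast_2d(P)@T[:3,:3].T+T[:3,3]
    return np.c_[c["cx"]+c["fx"]*p[:,0]/-p[:,2],c["cy"]-c["fy"]*p[:,1]/-p[:,2]]
def atz(c,uv,z):
    T=np.linalg.inv(c["camera_from_world"]);d=T[:3,:3]@[(uv[0]-c["cx"])/c["fx"],-(uv[1]-c["cy"])/c["fy"],-1]
    o=T[:3,3];return o+d*(z-o[2])/d[2]
def tri(cams,uvs):
    A=[];b=[]
    for c,uv in zip(cams,uvs):
        T=np.linalg.inv(c["camera_from_world"]);d=T[:3,:3]@[(uv[0]-c["cx"])/c["fx"],-(uv[1]-c["cy"])/c["fy"],-1];d/=np.linalg.norm(d)
        M=np.eye(3)-np.outer(d,d);A.append(M);b.append(M@T[:3,3])
    A=np.vstack(A);b=np.hstack(b);x=np.linalg.lstsq(A,b,rcond=None)[0];return x,np.linalg.norm(A@x-b)
E
python3 - <<'E'
from h import *
p=robot.get_state()["tcp_pos"]
robot.servo_line([p[0],p[1],0.42])
robot.goto([0.33,0.08,0.45],down(0))
ims={}
for n in("scene","side","wrist"):
    c=vision.camera(n);np.savez(f"{n}1.npz",**c);ims[n]=c["frame"][:,:,::-1]
a=cv2.resize(ims["side"][230:384,170:310],None,fx=3.9,fy=3.9,interpolation=cv2.INTER_CUBIC)
b=cv2.resize(ims["scene"][150:320,180:400],None,fx=3.5,fy=3.5,interpolation=cv2.INTER_CUBIC)
cv2.imwrite("pics/side1.png",a);cv2.imwrite("pics/scene1.png",b);cv2.imwrite("pics/wrist1.png",ims["wrist"])
s=robot.get_state();print(s["time"],s["tcp_pos"])
E
```

```text
3.7833 [0.33023234 0.07967585 0.44990437]
```

View pics/side1.png

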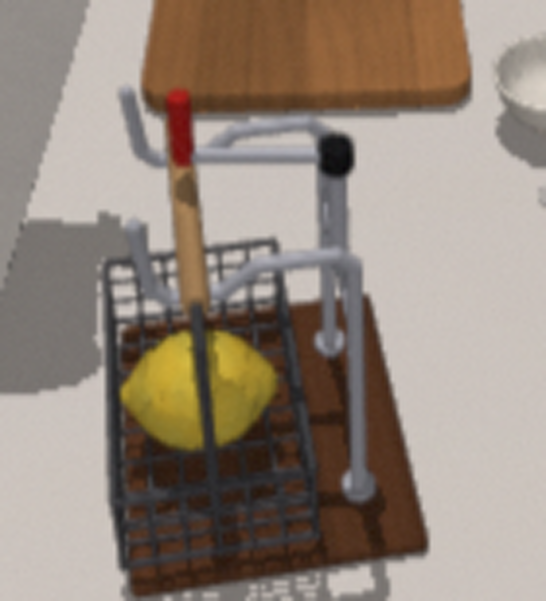

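View pics/scene1.png

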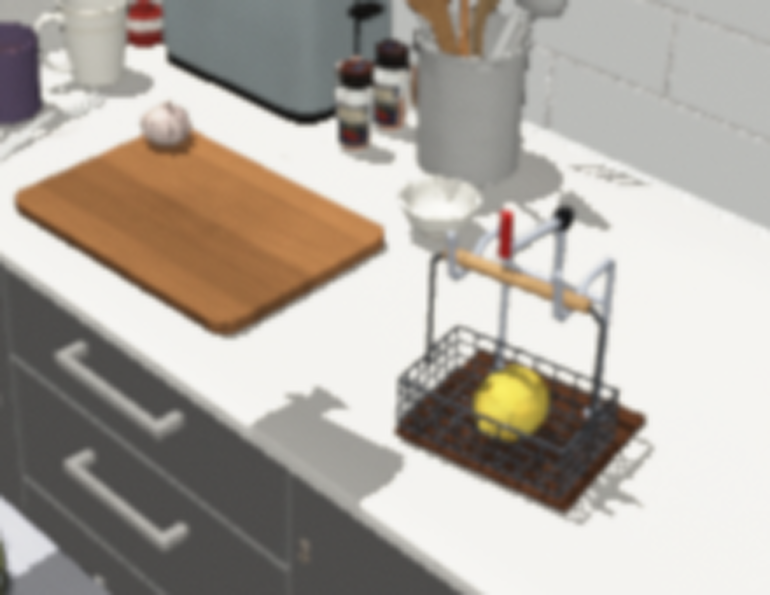

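```bash
cat > est.py <<'E'
from h import *
from scipy.optimize import least_squares
sd=dict(np.load("side1.npz"));sc=dict(np.load("scene1.npz"))
S=lambda x,y:((x+.5)/3.9-.5+170,(y+.5)/3.9-.5+230)
C=lambda x,y:((x+.5)/3.5-.5+180,(y+.5)/3.5-.5+150)
if __name__=="__main__":
    print("base corners side",[atz(sd,S(*p),.01).round(3)[:2] for p in((426,548),(133,590),(368,297))])
    print("base corners scene",[atz(sc,C(*p),.01).round(3)[:2] for p in((644,416),(564,508),(398,432))])
    for n,a,b in(("knobtop",(178,95),(507,214)),("ball",(335,155),(565,215)),("bar right",(195,303),(590,304)),("tipR",(135,225),(612,265))):
        print(n,*tri([sd,sc],[S(*a),C(*b)]))
    print("handle@.173", [atz(sc,C(*p),.173).round(3)[:2] for p in((457,256),(590,304))])
    bc=np.array([atz(sc,C(*p),.019)[:2] for p in((384,236),(226,328),(17,198),(190,125))])
    print("board",bc.round(3),bc.mean(0))
    print("board side",[atz(sd,S(*p),.019).round(3)[:2] for p in((143,95),(470,93))],[atz(sd,p,.019).round(3)[:2] for p in((213,195),(285,195))])
    print("garlic",tri([sd,sc],[(270,193),C(166,128)]))
E
python3 est.py
```

```text
base corners side [array([ 0.616, -0.301]), array([ 0.473, -0.325]), array([ 0.587, -0.137])]
base corners scene [array([ 0.612, -0.296]), array([ 0.469, -0.323]), array([ 0.439, -0.166])]
knobtop [ 0.49845547 -0.21919719  0.22941017] 4.3163437458670396e-05
ball [ 0.57316163 -0.2218941   0.19660938] 0.0021844637858708057
bar right [ 0.51163569 -0.29785167  0.17590501] 0.0010254054299164365
tipR [ 0.4931909  -0.32272093  0.23879761] 0.006746980084587267
handle@.173 [array([ 0.49 , -0.177]), array([ 0.516, -0.294])]
board [[0.645 0.051]
 [0.422 0.04 ]
 [0.413 0.367]
 [0.651 0.366]] [0.53302121 0.20597526]
board side [array([0.426, 0.042]), array([0.658, 0.044])] [array([0.404, 0.371]), array([0.659, 0.367])]
garlic (array([0.60602308, 0.35285935, 0.03659849]), np.float64(0.001026060851897668))
```

View pics/wrist1.png

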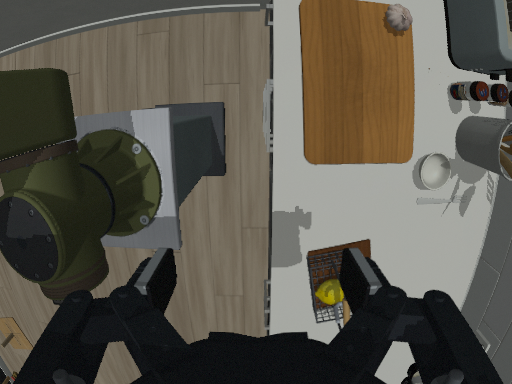

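The side crop shows the knob top at (178,95), pivot cap (335,155) and right bar end (195,303). The scene crop shows the knob top at (507,214). The two views put the hook seat near (0.501, -0.234), yaw about 0.18, keeper about 0.2 rad and board centre about (0.533, 0.206). The wrist picture shows the board and garlic clear. I'll move above the knob and check from close range.

```bash
cat >> h.py <<'E'
YAW=0.18;SEAT=np.array([.501,-.234,.173])
def st(x,y,z=0):
    c,s=np.cos(YAW),np.sin(YAW);return SEAT+[c*x-s*y,s*x+c*y,z]
def wproj(c,P):
    T=c["camera_from_world"];p=np.atleast_2d(P)@T[:3,:3].T+T[:3,3];p=p*[1,-1,-1]
    r=np.hypot(p[:,0],p[:,1]);th=np.arctan2(r,p[:,2])
    return np.c_[c["cx"]+c["fx"]*th*p[:,0]/r,c["cy"]+c["fy"]*th*p[:,1]/r]
E
python3 - <<'E'
from h import *
robot.goto([*st(0.0,.015)[:2],.36],down(YAW))
c=vision.camera("wrist");np.savez("wrist2.npz",**c);f=c["frame"][:,:,::-1].copy()
f=cv2.resize(f,None,fx=1.5,fy=1.5)
P=[st(0,-.065),st(0,.065),st(0,.0),st(.0015,.015,.058),st(.075,0,.02),st(-.024,.048,.039),st(-.024,-.048,.039)]
uv=wproj(c,P);print(uv.round(1))
for u in uv*1.5: cv2.circle(f,tuple(int(v) for v in u),2,(0,255,0),-1)
cv2.imwrite("pics/wrist2.png",f);s=robot.get_state();print(s["time"],s["tcp_pos"],s["joint_positions"],s["contact_force"])
E
```

```text
[[256.9 238.6]
 [256.8 131. ]
 [256.9 187.5]
 [258.3 188.9]
 [324.6 192.5]
 [232.5 151.6]
 [234.8 239.9]]
5.1667 [ 0.4984491  -0.21825764  0.36083385] [-4.80102791e-01  2.23856125e-01  1.32078304e+00  1.46280794e-04
  1.59564788e+00 -6.61119255e-01] [ 0.28775476 -0.28228799 -0.09851124]
```

View pics/wrist2.png

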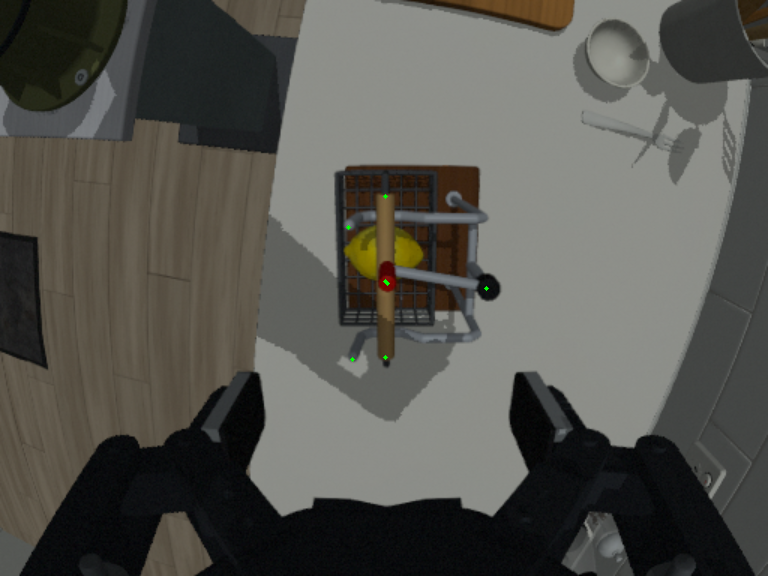

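The wrist view confirms the estimate: my markers fall on the bar ends (386,196) and (386,357), the pivot cap (487,288), the hook tips and the knob (387,280). Next I'll pinch the knob and swing it.

Run:
```python
from h import *
kp=lambda t:st(.075-.075*np.cos(t),.075*np.sin(t))[:2]
def rep(n):
    s=robot.get_state();print(n,round(s["time"],2),s["tcp_pos"].round(4) if hasattr(s["tcp_pos"],"round") else s["tcp_pos"],np.round(s["contact_force"],1),round(s["gripper_width"],4),np.round(s["finger_force"],1))
t0=.2
robot.servo_line([*kp(t0),.208],feed=.12);rep("down")
gripper_close(20);rep("closed")
if robot.get_state()["gripper_width"]>.006:
    for t in np.linspace(t0,1.5,9)[1:]:
        robot.servo_line([*kp(t),.208],feed=.08);rep(round(t,2))
```

```text
down 6.58 [ 0.5    -0.2192  0.2087] [ 1.2  0.4 -0.3] 0.0853 0.0
closed 7.25 [ 0.4988 -0.2192  0.208 ] [-11.8   0.4   5.3] 0.0112 19.6
0.36 7.55 [ 0.4996 -0.2066  0.208 ] [-14.8   1.4   5.9] 0.0109 20.1
0.52 7.85 [ 0.5021 -0.1943  0.2079] [-21.3   6.5   9.5] 0.0111 20.7
0.69 8.15 [ 0.5066 -0.1824  0.2078] [-27.9  13.8  13.3] 0.0111 21.4
0.85 8.45 [ 0.514  -0.1718  0.2076] [-22.2  16.4   9.8] 0.0108 20.9
1.01 8.75 [ 0.5232 -0.163   0.2076] [-12.9  14.8   4.9] 0.0112 20.3
1.18 9.05 [ 0.5335 -0.1562  0.2076] [-5.6  9.5  2.2] 0.0108 20.0
1.34 9.35 [ 0.5446 -0.151   0.2077] [-1.3  7.1  0.4] 0.0112 19.9
1.5 9.65 [ 0.5561 -0.1474  0.2077] [-1.5  6.6 -1.1] 0.0111 19.8
```

```bash
cat >> h.py <<'E'
def rep(n):
    s=robot.get_state();print(n,round(s["time"],2),np.round(s["tcp_pos"],4),np.round(s["contact_force"],1),round(s["gripper_width"],4),np.round(s["finger_force"],1))
E
python3 - <<'E'
from h import *
release();rep("rel")
p=robot.get_state()["tcp_pos"];robot.servo_line([p[0],p[1],.27],feed=.15)
g=st(-.0015,0)[:2]
robot.servo_line([*g,.27],feed=.15)
c=vision.camera("wrist");cv2.imwrite("pics/wrist3.png",c["frame"][:,:,::-1])
robot.servo_line([*g,.156],feed=.1);rep("down")
gripper_close(60);rep("closed")
E
```

```text
rel 10.36 [ 0.5562 -0.1479  0.208 ] [-0.3  0.1  0.2] 0.0855 0.0
down 13.11 [ 0.4998 -0.2344  0.1566] [0.4 0.6 0.2] 0.0853 0.0
closed 13.78 [ 0.4997 -0.2344  0.1562] [ 1.7 -0.1  1.5] 0.0118 58.4
```

View pics/wrist3.png

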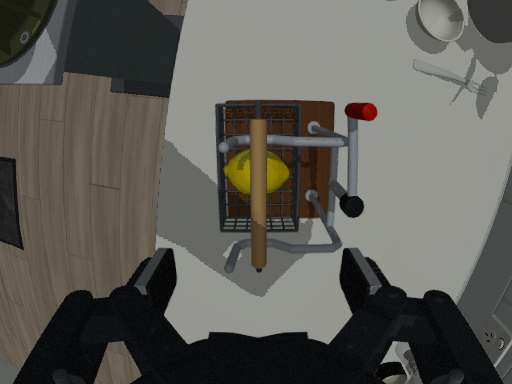

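The picture shows the knob at (360,112), well aside, and the bar clear. The grip is on the bar, so I'll lift straight up and draw it away.

Run:
```python
from h import *
p=np.array(robot.get_state()["tcp_pos"])
robot.servo_line([*p[:2],p[2]+.02],feed=.05);rep("lift20")
robot.servo_line([*p[:2],p[2]+.062],feed=.06);rep("lift62")
s=robot.get_state()
if s["gripper_width"]>.008 and s["contact_force"][2]<-2:
    a=st(-.125,0)[:2]
    robot.servo_line([*a,p[2]+.062],feed=.08);rep("drawn")
    c=vision.camera("side");cv2.imwrite("pics/side4.png",cv2.resize(c["frame"][:,:,::-1],None,fx=1.5,fy=1.5))
```

```text
lift20 14.32 [ 0.4996 -0.2343  0.1762] [ 0.1 -0.6 -3.6] 0.0119 58.4
lift62 15.18 [ 0.4995 -0.2343  0.2178] [-0.3  0.2 -4.2] 0.0121 58.4
drawn 16.87 [ 0.3783 -0.2563  0.2181] [ 0.  -0.1 -2.8] 0.0118 58.4
```

View pics/side4.png

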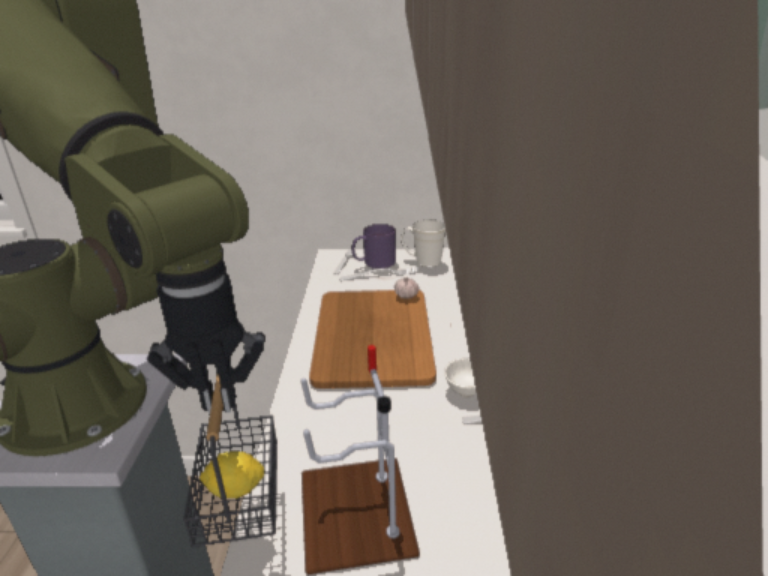

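The basket hangs upright with the lemon in it, clear of the hooks at (305,385) and (308,435). The mug and garlic haven't moved. Next I'll carry it to the board and lower it slowly.

Run:
```python
from h import *
def mv(q,ori=None,feed=.12): robot.servo_line(q,ori,feed=feed)
mv([.375,-.05,.24],feed=.14);rep("via")
mv([.53,.197,.235],down(0.02),feed=.12);rep("over")
mv([.53,.197,.172],feed=.06);robot.dwell(.4);rep("near")
f0=robot.get_state()["contact_force"][2]
z=.172
while z>.150:
    z-=.0015;mv([.53,.197,z],feed=.02)
    if robot.get_state()["contact_force"][2]-f0>2.5:break
robot.dwell(.3);rep("touch")
for n in("side","wrist"):
    c=vision.camera(n);cv2.imwrite(f"pics/{n}5.png",c["frame"][:,:,::-1])
```

```text
via 18.55 [ 0.375  -0.0503  0.2399] [-0.7 -0.4 -3.7] 0.0114 58.4
over 21.13 [0.53   0.1968 0.2351] [-0.7  0.4 -3.3] 0.0115 58.4
near 22.73 [0.53   0.197  0.1721] [ 0.2 -0.7 -3.5] 0.0118 58.4
touch 25.53 [0.5305 0.1971 0.1577] [ 3.2 -0.9  5.1] 0.0121 59.4
```

View pics/side5.png

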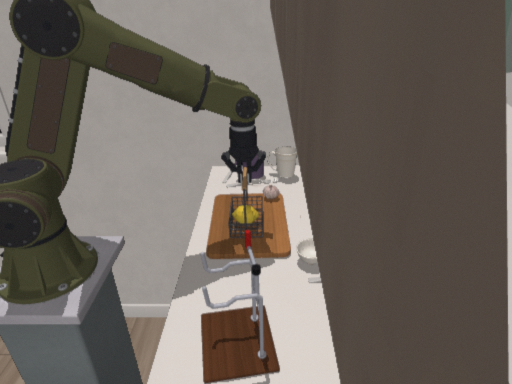

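The basket stands near the board's middle, around (245,215), and the garlic at (270,193) is clear. I'll release and retreat upwards.

Run:
```python
from h import *
release();robot.dwell(.2);rep("rel")
robot.servo_line([.53,.197,.33],feed=.1);robot.dwell(.5);rep("up")
c=vision.camera("wrist");cv2.imwrite("pics/wrist6.png",c["frame"][:,:,::-1])
print(wproj(c,[[.533,.206,.019]]))
```

```text
rel 26.53 [0.53  0.197 0.157] [ 0.5 -0.5  1. ] 0.0853 0.0
up 28.92 [0.53  0.197 0.33 ] [ 0.7 -0.6  0.6] 0.0854 0.0
[[259.47783635 150.35597893]]
```

View pics/wrist6.png

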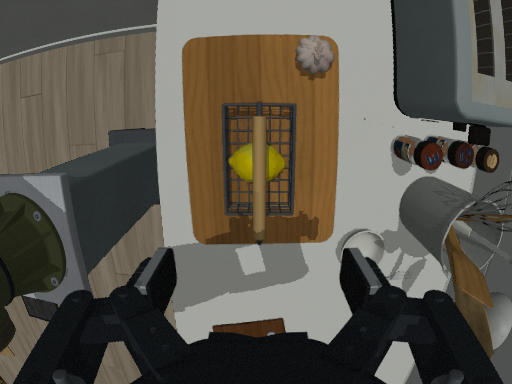

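The basket stands upright and centred on the board around (259,158), with the lemon inside. The garlic at (315,55) is untouched and the gripper is clear.

```bash
python3 -c "
from bench import robot
print(robot.close_job())"
```

```text
the job is handed in; nothing more can be done
None
```

The keeper arm is swung aside, the basket stands upright near the middle of the board with the lemon in it, the garlic and mug look unmoved in the pictures, and the job is handed in; no verdict came back.

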